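Set the drip tray and hang up the wet kitchen tools

ROBOT

A 6-joint arm with a two-finger parallel gripper is mounted at the origin on a cart in front of the work surface, level with it; the furniture and walls round the work are solid. World frame = base frame: x ahead of the robot, y to its left, z up, the work surface at z = 0. Lengths are in m, angles in rad, forces in N, time in s.
With the tool pointing down it reaches from about 0.275 to 0.875 m from the base axis. Payload 12.5 kg.
Tool frame: the origin (TCP) lies at the very end of the fingers, on their centre line; the grasp point (between the pads) lies 19 mm behind it; z points along the fingers, y is the line along which they close (so a half turn about z gives the same grasp; the last joint's range is limited). The gripper opens to 85 mm and grips with 20 to 120 N. Pads are 22 mm wide; open, the fingers measure 114 mm over their backs; the gripper's body (76 mm by 85 mm) begins 54 mm behind the grasp point. The pads swing forward as they close: fully open they stand 13 mm farther back than shut.
Start: joints at [-1.262, 0.351, 1.652, -0, 1.139, -0.085], TCP at [0.211, -0.508, 0.231] pointing down, gripper open.
Joint ranges: [-2.75, 2.75], [-0.79, 2.1], [0.01, 2.65], [-1.57, 4.71], [0.07, 3.14], [-2.87, 2.87]. Speed limits (rad/s): [2.22, 2.22, 2.79, 3.14, 3.14, 3.14].

INTERFACE

Orientations are given as a 3x3 rotation matrix whose columns are the frame's x, y, z axes.
In Python, from rig import * gives the robot as it stands. The module is installed in compiled form; this text tells all that it offers. Calls block until the motion is done:
- move_ptp(position, orientation): joint-space move of the TCP to a pose.
- move_linear(position, feed=0.15, orientation=None, stop_force=None): straight line of the TCP; orientation=None keeps the orientation; feed is the mean speed in m/s. With stop_force (N) it stops when the force on the tool has changed by that much, and returns True; else False.
- movej(angles): joint-space move.
- grip(opening): finger opening in m; the grip force is fixed at half the most; returns when the fingers have stopped.
- hold(seconds).
- solve_ik(position, orientation): joint angles nearest the present ones, or None.
- grab_frame(name): name is "scene" or "top" or "wrist"; returns a dict with "color" (480x640x3 uint8, red, green, blue), "fx", "fy", "cx", "cy" (pixels), "distortion" ([k1, k2, p1, p2, k3] as OpenCV has them; the pictures are not rectified), "R" (3x3) and "t" (3): a world point X has camera coordinates R X + t; the wrist camera has in their place "hand_eye" (4x4, takes a point from camera to tool coordinates, whose origin is the TCP and whose axes are the flange's). Camera axes: x right, y down, z forward; pixel columns grow to the right and rows downward; lengths in m; the calibration is good to about 2 mm. A picture is of the moment at which its call begins: read the wrist's pose just before it. There is no depth.
A pose or a line that the arm cannot do raises IKError and nothing moves.
- close_job(): hands the job in; it is judged then, once.
Readings, each from a call of its own:
- get_time(): time.
- get_qpos(): joint angles.
- get_joint_vel(): joint speeds.
- get_joint_torque(): joint torques, N m.
- get_position(): TCP position.
- get_ee_rot(): TCP orientation.
- get_ft_force(): force on the tool from outside, world axes, zero at the start.
- get_torque(): the same for the moment, N m.
- get_finger_gap(): finger opening in m.
- get_grip_force(): force on a finger pad.
Only numpy, scipy, OpenCV 4.12 (cv2) and the standard library are available. Lean on these libraries where they do the work, as an engineer would, in place of code of your own. Each camera call takes 0.05 s, during which the arm holds its last target. There are 200 camera calls.

TASK

Slide the drip tray along the table, without lifting it, until it lies square and centred under the drip rack with its back edge up against the rack's foot. Only then take up each washed tool from the table by its barrel, ease your grip in the air so that it swings straight down, blade lowest, tighten again and hang it by its lug in a free fork of the rack. At the end the tray must still be home under the hanging tools, and the other things on the table left where they were.

Things in the scene. Friction and masses are not known exactly. Their poses are not given: they have to be found in the camera images.
- drip_rack: fixed steel wire drip rack. Origin on the table under its middle fork; x points from its open front to its back, y along the row of forks, z up. A flat foot bar, 260 mm along y and 12 mm high, lies on the table behind, its front face at x = +0.065. Three forks at y = +0.09, 0, -0.09 stick out to the front, open there. Nothing of it is higher than 185 mm
- fork1 (a point): fork 1 of the rack (y = +0.09 in its frame): two level rods of 8 mm along x, 19 mm clear between them. This point: midway between them, level with their tops, 175 mm up; here a tool hangs, neck between the rods, lug across them. The rods' tips, 45 mm in front (-x), flare out and rise 7 mm; a cross bar joins them 50 mm behind. Axes as the rack's
- fork2 (a point): fork 2 of the rack (y = +0.00 in its frame): two level rods of 8 mm along x, 19 mm clear between them. This point: midway between them, level with their tops, 175 mm up; here a tool hangs, neck between the rods, lug across them. The rods' tips, 45 mm in front (-x), flare out and rise 7 mm; a cross bar joins them 50 mm behind. Axes as the rack's
- fork3 (a point): fork 3 of the rack (y = -0.09 in its frame): two level rods of 8 mm along x, 19 mm clear between them. This point: midway between them, level with their tops, 175 mm up; here a tool hangs, neck between the rods, lug across them. The rods' tips, 45 mm in front (-x), flare out and rise 7 mm; a cross bar joins them 50 mm behind. Axes as the rack's
- tray_mid (a point): low open aluminium drip tray, 120 mm (x) by 260 mm (y), walls 14 mm high, 0.6 kg, loose on the table. This point: the middle of the tray, 7 mm above the table. Its x points away from its handle. Home is with this point at x = +0.005, y = 0 of the rack, the long back edge against the rack's foot bar
- tray_handle (a point): the tray's handle: an upright flat black bar 14 mm thick (along y), 24 mm high, its top 27 mm above the table, running 100 mm out from the middle of the tray's front edge along -x. This point: 17 mm from the handle's end, 142 mm from the tray's middle, 15 mm above the table; axes as the tray's
- skimmer_grip (a point): Steel kitchen tool (a round perforated disc 58 mm across and 5 mm thick), 167 mm from this point to its end, 150 g, lying flat. This point: centre of the black barrel (28 mm diameter) across its handle end, 14 mm above the table. x: towards the blade; y: along the barrel: pinch its 9 mm pin, which ends flat 12 mm to either side; z: up. Centre of mass about 90 mm along x: it swings down when the grip is eased to some 5 to 15 N (under 2 N it drops). May be absent
- skimmer_lug (a point): skimmer: its hanging lug, a cross bar on the 8.5 mm thick neck, 40 mm wide (y), 16 mm high (z), 8 mm along x. This point: middle of its face towards the blade, 40 mm along x from the barrel's centre; axes as at the barrel. This face rests on the rod tops when the tool hangs
- turner_grip (a point): Steel kitchen tool (a slotted rectangular blade 62 x 50 mm, 5 mm thick), 167 mm from this point to its end, 150 g, lying flat. This point: centre of the black barrel (28 mm diameter) across its handle end, 14 mm above the table. x: towards the blade; y: along the barrel: pinch its 9 mm pin, which ends flat 12 mm to either side; z: up. Centre of mass about 90 mm along x: it swings down when the grip is eased to some 5 to 15 N (under 2 N it drops). May be absent
- turner_lug (a point): turner: its hanging lug, a cross bar on the 8.5 mm thick neck, 40 mm wide (y), 16 mm high (z), 8 mm along x. This point: middle of its face towards the blade, 40 mm along x from the barrel's centre; axes as at the barrel. This face rests on the rod tops when the tool hangs
- masher_grip (a point): Steel kitchen tool (an open grid 60 x 52 mm, 6 mm thick), 167 mm from this point to its end, 150 g, lying flat. This point: centre of the black barrel (28 mm diameter) across its handle end, 14 mm above the table. x: towards the blade; y: along the barrel: pinch its 9 mm pin, which ends flat 12 mm to either side; z: up. Centre of mass about 90 mm along x: it swings down when the grip is eased to some 5 to 15 N (under 2 N it drops). May be absent
- masher_lug (a point): masher: its hanging lug, a cross bar on the 8.5 mm thick neck, 40 mm wide (y), 16 mm high (z), 8 mm along x. This point: middle of its face towards the blade, 40 mm along x from the barrel's centre; axes as at the barrel. This face rests on the rod tops when the tool hangs
- bowl_red: bystander: red lacquer bowl, 150 mm wide, 60 mm high; origin at the centre of its underside
- bowl_b: bystander: white pulp bowl, 150 mm wide, 45 mm high; origin at the centre of its underside
- tape: bystander: roll of tape, 100 mm wide, 25 mm high; origin at the centre of its underside
- kitchen_timer: bystander: round kitchen timer, 68 mm wide, 36 mm high; origin at the centre of its underside
- rice: bystander: wrapped rice ball, about 91 x 122 x 65 mm; origin at the centre of its underside

How it is judged:
By the outcome, as a careful person would: the job done as asked, in the order asked, and still so for the second after the job is handed in, with the robot touching nothing.
Of skimmer, turner, masher only 2 to 3 are there at a start; the rules pass over those that are not, and their reading is None.
At some moment in a run one of drip_tray may be knocked a few centimetres aside while the robot is not near it.
It also fails if it takes over 210 s, if anything falls off the work surface, if the arm or the gripper's body presses on something with over 40 N, if the wrist force passes 120 N, or if a joint passes its speed limit or range.

## Working session

There is one attempt and no reset: what is moved stays moved. The work goes in short steps, each a Python script; the robot and the scene stay as the last script left them, time stands still between calls to the robot, and variables do not carry over. Pictures are saved under pics/ and viewed, at most 14 in all, crops included, and the job is handed in when it is done.

```bash
ls; mkdir -p pics
python3 - <<'E'
from rig import *
import cv2,numpy as np
for n in("scene","top"):
    f=grab_frame(n); cv2.imwrite(f"pics/{n}0.png",f["color"][:,:,::-1])
    print(n,f["fx"],f["fy"],f["cx"],f["cy"],f["distortion"],(-np.array(f["R"]).T@f["t"]).round(3),np.array(f["R"]).round(3).tolist())
f=grab_frame("wrist");print(f["hand_eye"],f["fx"],f["distortion"]);print(get_time(),get_ee_rot())
E
```

```text
pics
scene 559.5978146385033 559.5978146385033 304.47370162301564 232.59959211566883 [0.01958817 0.         0.         0.         0.        ] [-0.65  -0.841  0.868] [[0.613, -0.79, 0.011], [-0.342, -0.278, -0.898], [0.712, 0.547, -0.441]]
top 470.53907731458395 470.53907731458395 319.75710316440734 238.15142911170435 [-0.02593331  0.          0.          0.          0.        ] [0.331 0.051 1.482] [[-0.022, -1.0, -0.001], [-0.989, 0.022, -0.148], [0.148, -0.002, -0.989]]
[[-4.01749809e-04 -9.45227690e-01 -3.26411479e-01  8.33533828e-02]
 [ 9.99999456e-01 -6.93929280e-04  7.78684562e-04  6.22325876e-04]
 [-9.62540692e-04 -3.26410988e-01  9.45227454e-01 -1.41264437e-01]
 [ 0.00000000e+00  0.00000000e+00  0.00000000e+00  1.00000000e+00]] 423.53990523033644 [0.00729562 0.         0.         0.         0.        ]
0.15 [[ 9.23470796e-01  3.83668627e-01 -2.71767559e-04]
 [ 3.83668715e-01 -9.23470406e-01  8.52189298e-04]
 [ 7.59889995e-05 -8.91240639e-04 -9.99999600e-01]]
```

View pics/top0.png

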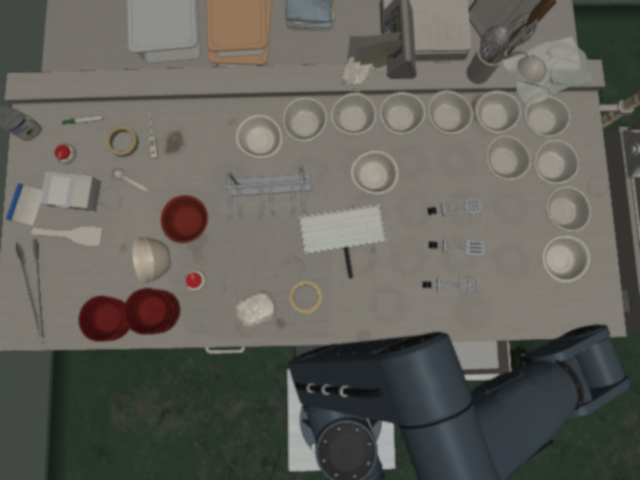

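View pics/scene0.png

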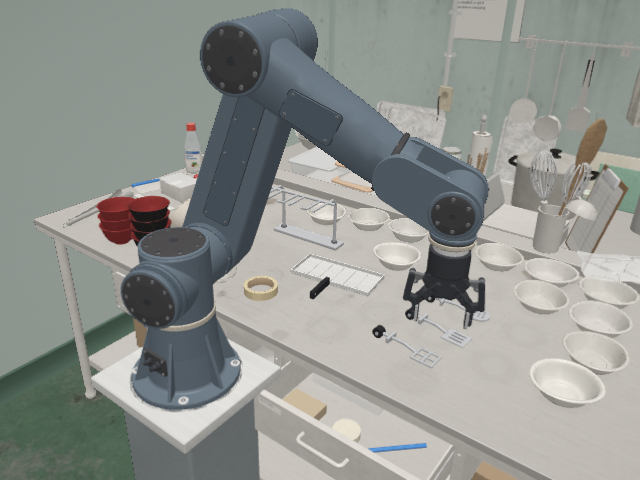

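Top view: rack about (268,195), with its forks pointing towards the robot. The tray is at (343,230) with its handle end at (351,277). The three barrels are at (432,210), (433,245) and (427,285), and the tape is at (306,297). Next, coarse positions and close wrist views.

```bash
cat > h.py <<'E'
from rig import *
import cv2,numpy as np
from scipy.spatial.transform import Rotation as Ro
def down(yaw):  # tool x at yaw, z down
    c,s=np.cos(yaw),np.sin(yaw); return np.array([[c,s,0],[s,-c,0],[0,0,-1.]])
def shot(name,save=None):
    p,R=np.array(get_position()),np.array(get_ee_rot()); f=grab_frame(name)
    K=np.array([[f["fx"],0,f["cx"]],[0,f["fy"],f["cy"]],[0,0,1]])
    if name=="wrist":
        H=np.array(f["hand_eye"]); Rc=R@H[:3,:3]; c=R@H[:3,3]+p
    else: Rc=np.array(f["R"]).T; c=-Rc@np.array(f["t"])
    if save: cv2.imwrite(f"pics/{save}.png",f["color"][:,:,::-1]); np.savez(f"pics/{save}.npz",K=K,d=f["distortion"],Rc=Rc,c=c,im=f["color"])
    return dict(K=K,d=np.array(f["distortion"]),Rc=Rc,c=c,im=f["color"])
def load(n): return dict(np.load(f"pics/{n}.npz"))
def ray(s,px):
    u=cv2.undistortPoints(np.array(px,float).reshape(-1,1,2),s["K"],s["d"])[:,0]
    return np.c_[u,np.ones(len(u))]@s["Rc"].T
def cast(s,px,z):
    r=ray(s,px); return s["c"]+r*((z-s["c"][2])/r[:,2:])
def proj(s,X):
    R=s["Rc"].T; return cv2.projectPoints(np.array(X,float).reshape(-1,3),cv2.Rodrigues(R)[0],-R@s["c"],s["K"],s["d"])[0][:,0]
E
python3 - <<'E'
from h import *
s=shot("top")
P=dict(foot=(270,187),tray=(343,230),hend=(350,275),b1=(432,210),b2=(433,245),b3=(427,285),tape=(306,297),bowlb=(375,172),red=(184,218))
for k,v in P.items(): print(k,cast(s,v,.01)[0].round(3))
# views: camera ~0.45 above the table; aim point = tcp + x*(0.083-0.345*h)
for n,(x,y) in dict(w_rack=(.44,.13),w_tools=(.45,-.32)).items():
    move_ptp([x,y,.33],down(0)); hold(.2); shot("wrist",n)
print(get_time())
E
```

```text
foot [0.721 0.204 0.01 ]
tray [ 0.575 -0.026  0.01 ]
hend [ 0.432 -0.044  0.01 ]
b1 [ 0.634 -0.313  0.01 ]
b2 [ 0.521 -0.309  0.01 ]
b3 [ 0.395 -0.283  0.01 ]
tape [0.367 0.095 0.01 ]
bowlb [ 0.763 -0.135  0.01 ]
red [0.626 0.48  0.01 ]
4.7833
```

Run:
```python
from h import *
for n,(x,y) in dict(w_tools=(.57,-.35),w_rack=(.64,.10)).items():
    move_ptp([x,y,.33],down(0)); hold(.2); shot("wrist",n)
print(get_time())
```

```text
7.5083
```

View pics/w_tools.png

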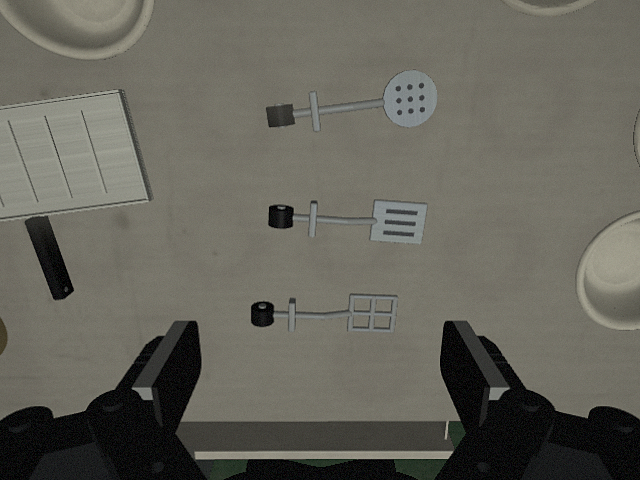

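View pics/w_rack.png

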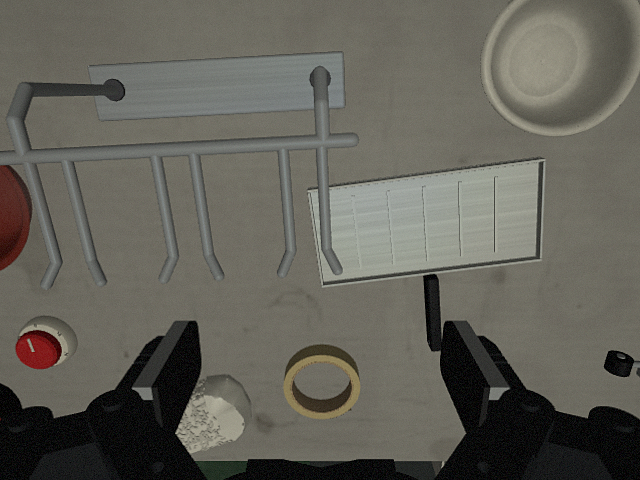

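Wrist views: the foot's corners are (90,66), (343,52), (344,106) and (100,120). The tray's rim corners are (308,188), (543,158), (543,260) and (323,286), and the handle end is (434,350). The barrels are (280,115) skimmer, (281,216) turner and (262,314) masher.

Run:
```python
from h import *
import json
s=load("w_rack")
F=cast(s,[(90,66),(343,52),(344,106),(100,120)],.012)[:,:2]
print(F.round(4).tolist(), np.linalg.norm(F[0]-F[1]),np.linalg.norm(F[3]-F[2]),np.linalg.norm(F[1]-F[2]))
ey=(F[0]-F[1])+(F[3]-F[2]); ey/=np.linalg.norm(ey); ex=np.array([ey[1],-ey[0]])
yaw=np.arctan2(ex[1],ex[0]); front=(F[2]+F[3])/2
mid=F.mean(0); O=mid+ex*(ex@(front-mid)-.065)
print("rack",O,yaw)
W=lambda x,y,z:[*(O+ex*x+ey*y),z]
pts=[W(-.045,y+d,.178) for y in(.09,0,-.09) for d in(.0135,-.0135)]+[W(.05,y,.171) for y in(.09,0,-.09)]
print(proj(s,pts).round(0).tolist())
T=cast(s,[(308,188),(543,158),(543,260),(323,286)],.014)[:,:2]
print([np.linalg.norm(T[i]-T[(i+1)%4]).round(4) for i in range(4)])
ty=(T[0]-T[1])+(T[3]-T[2]);ty/=np.linalg.norm(ty);tx=np.array([ty[1],-ty[0]]);tyaw=np.arctan2(tx[1],tx[0])
M=T.mean(0);print("tray",M,tyaw,"grip",M-.142*tx,"pred handle end px",proj(s,[*(M-.159*tx),.027]), "home",W(.005,0,0))
json.dump(dict(O=O.tolist(),yaw=yaw,tray=M.tolist(),tyaw=tyaw),open("g.json","w"))
s=load("w_tools");g=cv2.cvtColor(s["im"],cv2.COLOR_RGB2GRAY)
for n,b,l in(("sk",(280,115),(315,111)),("tu",(281,216),(312,218)),("ma",(262,314),(292,314))):
    sub=np.zeros_like(g);sub[b[1]-25:b[1]+25,b[0]-25:b[0]+22]=1
    v,u=np.nonzero((g<70)*sub);c=(u.mean(),v.mean())
    r=cv2.minAreaRect(np.c_[u,v].astype(np.float32))
    B=cast(s,c,.014)[0];L=cast(s,l,.016)[0]
    print(n,len(u),np.round(c,1),r,B.round(4),L.round(4),np.linalg.norm(L-B).round(4),np.degrees(np.arctan2(*(L-B)[[1,0]])).round(1))
```

```text
[[0.7472, 0.3288], [0.7601, 0.0751], [0.7088, 0.0732], [0.695, 0.3278]] 0.2540142791252002 0.25499399691377894 0.05135288749473903
rack [0.63702998 0.19644935] 0.052491056235679616
[[57.0, 282.0], [93.0, 281.0], [175.0, 276.0], [211.0, 275.0], [294.0, 270.0], [330.0, 269.0], [47.0, 154.0], [175.0, 147.0], [304.0, 140.0]]
[np.float64(0.2542), np.float64(0.1196), np.float64(0.2578), np.float64(0.1198)]
tray [ 0.57989869 -0.02383078] 0.12736154066428682 grip [ 0.43904882 -0.04186726] pred handle end px [[436.63344696 351.44959522]] home [np.float64(0.6420230970783599), np.float64(0.19671168580936355), 0]
sk 533 [279.9 115.5] ((280.0648193359375, 115.55120086669922), (20.388797760009766, 26.873485565185547), 83.2901611328125) [ 0.6288 -0.3095  0.014 ] [ 0.6333 -0.3461  0.016 ] 0.0369 -82.9
tu 533 [280.6 216.5] ((280.5500183105469, 216.34999084472656), (24.466182708740234, 23.315736770629883), 4.39870548248291) [ 0.5195 -0.3068  0.014 ] [ 0.5183 -0.3422  0.016 ] 0.0355 -92.0
ma 516 [262.2 313.9] ((263.0, 313.0), (26.870054244995117, 29.698482513427734), 45.0) [ 0.3959 -0.2806  0.014 ] [ 0.3969 -0.317   0.016 ] 0.0365 -88.5
```

Run:
```python
from h import *
import json
g=json.load(open("g.json"));O=np.array(g["O"]);yaw=g["yaw"];M=np.array(g["tray"]);ty=g["tyaw"]
d=lambda a:np.array([np.cos(a),np.sin(a)])
G=M-.142*d(ty); E=lambda x:O+d(yaw)*(x-.142)
Rs,Re=down(ty+np.pi),down(yaw+np.pi)
for p,R in((G,Rs),(E(.005),Re)): print(np.round(solve_ik([*p,.003],R),2))
grip(.05)
move_ptp([*G,.12],Rs); move_linear([*G,.004],.1,stop_force=15)
print(get_position()); grip(0.0); print(get_finger_gap(),get_grip_force())
h=get_position()[2]
w=(G+E(-.012))/2; Rm=down((ty+yaw)/2+np.pi)
move_linear([*w,h],.07,orientation=Rm); move_linear([*E(-.012),h],.07,orientation=Re)
print(get_position(),get_ft_force(),get_time())
print(move_linear([*E(.012),h],.02,stop_force=12),get_position(),get_ft_force(),O,(np.array(get_position())[:2]-O)@d(yaw)+.142)
```

```text
[-0.2   0.57  2.07 -0.    0.51 -1.9 ]
[ 0.27  0.67  1.83 -0.    0.65 -1.35]
[ 0.43935634 -0.04192377  0.00443865]
0.012826424724125238 62.15615630149841
[0.48304564 0.18817047 0.00423183] [-1.31049804 -4.12671349  5.56687284] 16.3
True [0.48606884 0.18831948 0.0042119 ] [-2.18137416 -0.76322508  8.87741436] [0.63702998 0.19644935] -0.00917977157136482
```

Run:
```python
from h import *
import json
g=json.load(open("g.json"));O=np.array(g["O"]);yaw=g["yaw"]
d=lambda a:np.array([np.cos(a),np.sin(a)]); E=lambda x:O+d(yaw)*(x-.142)
h=get_position()[2]
for x in np.arange(-.005,.0121,.0025):
    r=move_linear([*E(x),h],.02,stop_force=22); f=get_ft_force()
    print(x.round(4),r,((np.array(get_position())[:2]-O)@d(yaw)+.142).round(4),np.round(f,1))
    if r or f[0]<-10: break
shot("scene","s1")
```

```text
-0.005 False -0.0064 [-8.8 -1.5  9.5]
-0.0025 False -0.0041 [-8.9 -1.4 10.4]
0.0 False -0.0016 [-8.7 -1.8 10.6]
0.0025 False 0.0009 [-10.6  -0.8  10. ]
```

Run:
```python
from h import *
import json
g=json.load(open("g.json"));O=np.array(g["O"]);yaw=g["yaw"]
d=lambda a:np.array([np.cos(a),np.sin(a)]); E=lambda x:O+d(yaw)*(x-.142)
h=get_position()[2]
for x in np.arange(.0045,.016,.002):
    r=move_linear([*E(x),h],.02,stop_force=30); f=get_ft_force()
    print(x.round(4),r,((np.array(get_position())[:2]-O)@d(yaw)+.142).round(4),np.round(f,1))
    if r or f[0]<-22: break
grip(.05); p=np.array(get_position()); move_linear([*p[:2],.12],.1)
move_ptp([.60,.20,.36],down(yaw)); hold(.2); shot("wrist","w2"); print(get_time())
```

```text
0.0045 False 0.0029 [-10.5  -0.8  11.5]
0.0065 False 0.0044 [-12.1   0.1  12.9]
0.0085 False 0.0045 [-21.9   0.7  19.5]
0.0105 False 0.0047 [-30.1   1.2  24.5]
23.675
```

View pics/w2.png

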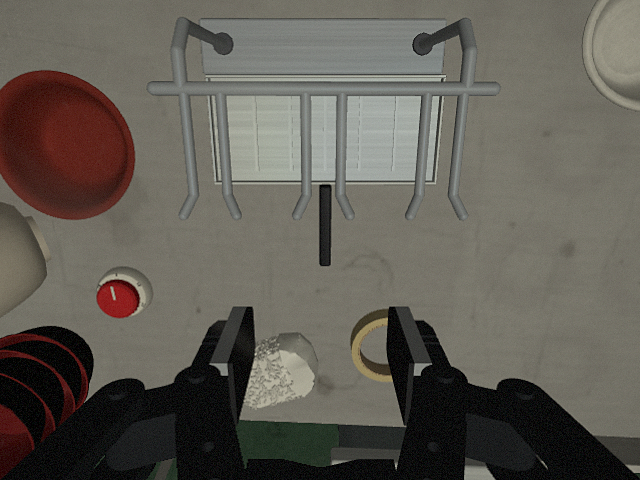

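The tray is home. Its back edge at row 76 lies along the foot (203–445), it is centred at u≈325 against 324, and it is square. Next I'll refine the rack pose from this view and pick the skimmer.

```bash
cat >> h.py <<'E'
import json
def rackpose(s,c):
    F=cast(s,c,.012)[:,:2]
    ey=(F[0]-F[1])+(F[3]-F[2]); ey/=np.linalg.norm(ey); ex=np.array([ey[1],-ey[0]])
    return F.mean(0)+ex*(ex@((F[2]+F[3])/2-F.mean(0))-.065),np.arctan2(ex[1],ex[0])
def pick(B,a):  # barrel centre, direction of blade
    R=down(a+np.pi); R2=down(a)
    q=get_qpos(); c=[(np.abs(np.array(k)-q).max(),r) for r in(R,R2) if (k:=solve_ik([*B,.1],r)) is not None]
    R=min(c,key=lambda t:t[0])[1]
    grip(.045); move_ptp([*B,.1],R); print("ft",move_linear([*B,.0045],.08,stop_force=15),get_position()); z=get_position()[2]
    grip(0.); print("gap",get_finger_gap(),get_grip_force(),np.round(get_ft_force(),1))
    p=np.array(get_position()); move_linear([*p[:2],.30],.15); hold(.2); return z
E
python3 - <<'E'
from h import *
O2,y2=rackpose(load("w2"),[(200,19),(447,19),(445,74.5),(203,75)])
g=json.load(open("g.json"));print(O2,y2,g["O"],g["yaw"]); s=load("w2")
O=np.array(g["O"])
g["O"]=((O+O2)/2).tolist();g["yaw"]=(g["yaw"]+y2)/2;
B=[.6288,-.3095];g["z_sk"]=pick(B,np.radians(-83)); json.dump(g,open("g.json","w"))
print(np.round(get_qpos(),2),get_time(),get_finger_gap())
shot("wrist","w3")
E
```

```text
[0.63484101 0.19673804] 0.053281520575529234 [0.6370299837743548, 0.196449351035902] 0.052491056235679616
ft False [ 0.62913333 -0.30969177  0.00515869]
gap 0.020928926568395134 58.51652920246124 [-0.7  0.9  6.1]
[-0.52  0.59  1.11 -0.    1.44  2.5 ] 29.9667 0.021140389801313893
```

View pics/w3.png

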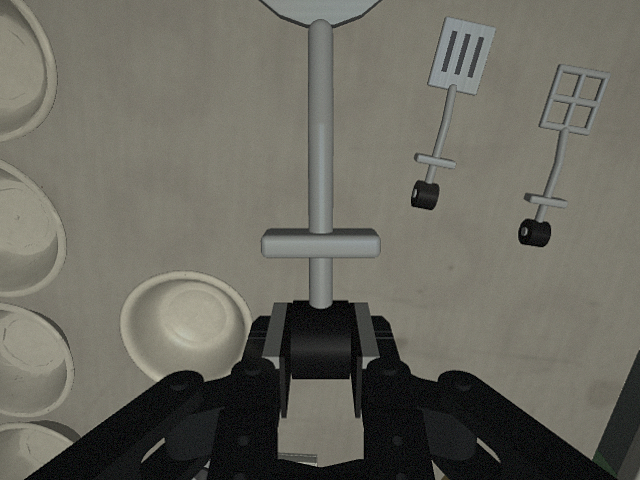

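The skimmer is held horizontally and square in the pads, lug across at (320,243). Now easing the grip.

```bash
cat >> h.py <<'E'
def ease(target=10):
    g0=get_finger_gap(); o=g0-.001
    for i in range(80):
        grip(o); f=get_grip_force()
        if i%4==0 or f<30: print(round(o*1e3,2),round(get_finger_gap()*1e3,2),round(f,1))
        if f<3: grip(o-.0006); break
        if f<target+3: hold(1.2); print("held",get_grip_force()); break
        o+=.0002
    return o
E
python3 - <<'E'
from h import *
o=ease(); hold(.8); shot("wrist","w4"); grip(0.); print(get_grip_force(),get_finger_gap(),get_time(),np.round(get_ft_force(),2))
E
```

```text
19.63 21.57 58.8
20.43 20.79 58.8
21.23 21.37 53.0
22.03 22.51 37.7
22.63 22.77 26.3
22.83 23.09 22.4
23.03 23.09 18.4
23.23 23.13 14.6
23.43 22.97 10.8
held 10.783732831478119
58.73920977115631 0.021263204377635365 36.6167 [ 0.07 -1.29 -2.38]
```

View pics/w4.png

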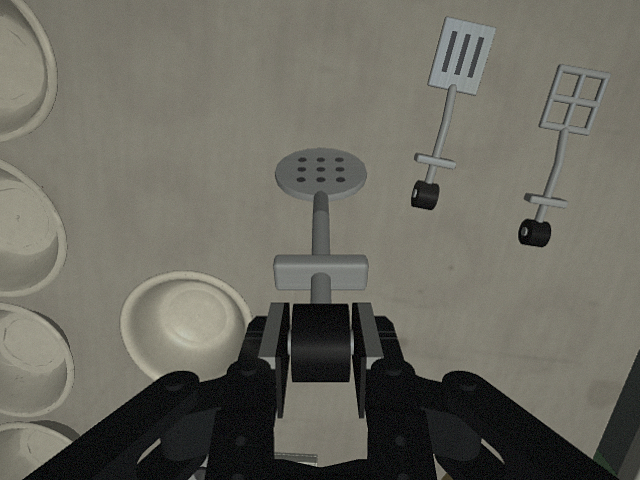

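The disc at (320,170) works out to roughly 15° short of vertical, so I'll ease further.

```bash
cat >> h.py <<'E'
def tilt(s,px,L=.138,zb=.009):
    """blade tilt off vertical in the grip, from the blade centre's pixel"""
    R=np.array(get_ee_rot());p=np.array(get_position()); c=R.T@(s["c"]-p); r=R.T@ray(s,px)[0]
    b=np.array([0,0,-zb]) ; m=c-b; A=r[[0,2]];mm=m[[0,2]]
    t=np.roots([A@A,2*A@mm,mm@mm-L*L]).real.max(); v=m+t*r
    return np.degrees(np.arctan2(v[0],v[2]))
E
python3 - <<'E'
from h import *
print(tilt(load("w4"),(321,172)))
ease(5.5); hold(1); s=shot("wrist","w5"); grip(0.); print(get_grip_force(),get_time())
cv2.imwrite("pics/w5c.png",s["im"][120:400,200:440,::-1])
E
```

```text
15.51568415500736
20.26 21.33 58.7
21.06 21.37 55.5
21.86 22.21 40.5
22.46 22.45 29.2
22.66 22.76 25.4
22.86 22.81 21.6
23.06 23.21 17.8
23.26 23.28 14.0
23.46 23.42 10.1
23.66 23.77 6.3
held 6.315735653042793
58.73953342437744 42.9833
```

View pics/w5c.png

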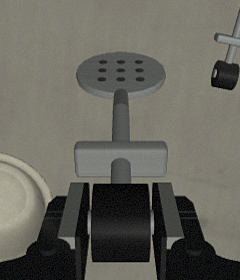

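Run:
```python
from h import *
print(tilt(load("w5"),(321,193)))
o=get_finger_gap(); 
for o in (.0230,.0234,.02366,.02374,.02382):
    grip(o); f=get_grip_force(); print(o,f)
    if f<3.8: break
hold(1.2); s=shot("wrist","w6"); grip(0.); print(get_grip_force(),get_time())
im=s["im"]; hsv=cv2.cvtColor(im,cv2.COLOR_RGB2HSV)
# blade blob: region above the lug, bluish-grey versus beige table
d=im[:,:,2].astype(int)-im[:,:,0]; m=(d>-2).astype(np.uint8); m[:,:250]=0;m[:,395:]=0;m[300:]=0
m=cv2.morphologyEx(m,cv2.MORPH_OPEN,np.ones((5,5)))
n,l,st,ce=cv2.connectedComponentsWithStats(m); print(st[1:],ce[1:]); r=np.nonzero((m.sum(1)))[0]; print([(v,m[v].sum()) for v in r[::6]])
```

```text
9.463419580356849
0.023 18.9330393075943
0.0234 11.33094772696495
0.02366 6.376385316252708
0.02374 4.849084988236427
0.02382 3.312712423503399
58.7414413690567 45.5333
[] []
[]
```

Run:
```python
from h import *
a=load("w5");b=load("w6")
for s in(a,b):
    lab=cv2.cvtColor(cv2.GaussianBlur(s["im"],(5,5),0),cv2.COLOR_RGB2LAB).astype(int)
    m=(lab[:,:,2]<130).astype(np.uint8); m[:,:250]=0;m[:,395:]=0;m[300:]=0
    r=np.nonzero(m.sum(1)>15)[0]; print([(v,m[v].sum()) for v in r[::5]])
```

```text
[(np.int64(175), np.uint64(19)), (np.int64(180), np.uint64(45)), (np.int64(185), np.uint64(51)), (np.int64(190), np.uint64(60)), (np.int64(195), np.uint64(57)), (np.int64(200), np.uint64(62)), (np.int64(205), np.uint64(44)), (np.int64(210), np.uint64(20)), (np.int64(263), np.uint64(21)), (np.int64(268), np.uint64(33)), (np.int64(283), np.uint64(18)), (np.int64(289), np.uint64(17)), (np.int64(298), np.uint64(16))]
[(np.int64(203), np.uint64(29)), (np.int64(208), np.uint64(55)), (np.int64(213), np.uint64(54)), (np.int64(218), np.uint64(44)), (np.int64(223), np.uint64(55)), (np.int64(228), np.uint64(36)), (np.int64(233), np.uint64(27)), (np.int64(274), np.uint64(55))]
```

```bash
cat >> h.py <<'E'
def hang(y,dz=.009):
    g=json.load(open("g.json")); O=np.array(g["O"]); a=g["yaw"]
    W=lambda x,z:[*(O+x*np.array([np.cos(a),np.sin(a)])+y*np.array([-np.sin(a),np.cos(a)])),z]
    q=np.array(get_qpos()); c=[]
    for r in(down(a),down(a+np.pi)):
        k=solve_ik(W(-.12,.30),r)
        if k is not None: c.append((np.abs(np.array(k)-q).max(),r,k))
    R=min(c,key=lambda t:t[0])[1]
    move_ptp(W(-.12,.30),R); z=.215-dz
    move_linear(W(-.12,z+.014),.15); hold(.3); f=shot("wrist"); 
    print("in",move_linear(W(.0,z+.014),.06,stop_force=8),np.round(get_ft_force(),1))
    print("down",move_linear(W(.0,z-.003),.02,stop_force=4),np.array(get_position())[2]-z,np.round(get_ft_force(),1))
    return f
def release():
    grip(.05); p=np.array(get_position()); move_linear([*p[:2],p[2]+.1],.1)
E
python3 - <<'E'
from h import *
hang(.09); s=shot("scene","s2"); shot("wrist","w7"); print(get_time(),np.round(get_qpos(),2))
im=s["im"]; v=cv2.resize(im[150:290,190:400],None,fx=3,fy=3)
w=cv2.resize(load("w7")["im"],(560,420)); out=np.zeros((420,630+0,3),np.uint8); out[:]=v
cv2.imwrite("pics/s2c.png",out[:,:,::-1])
E
```

```text
in True [-0.7 -4.  -3.1]
down True 0.011057194487042926 [-0.2  0.8 -2.4]
50.0083 [ 0.42  0.43  1.57 -0.    1.15  1.94]
```

View pics/w7.png

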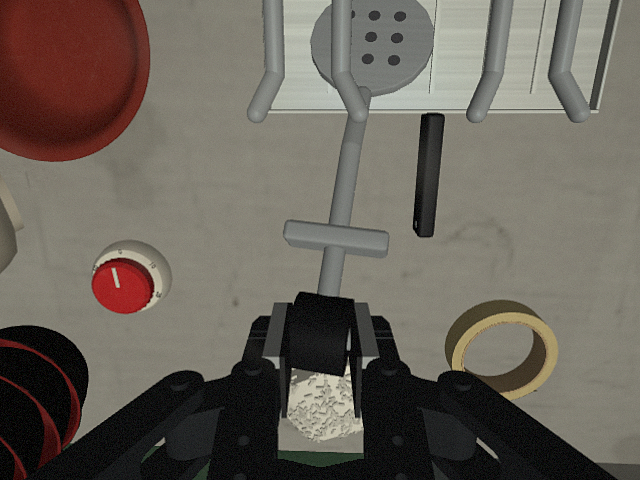

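The skimmer was swung up by the fast carry and its blade now sits under the fork rods, slightly twisted. I'll back straight out, raise, and ease again in front of the rack.

```bash
cat >> h.py <<'E'
def ease2(lo=4.2):
    for o in np.r_[.0215,.0225,np.arange(.0230,.0245,.00008)]:
        grip(o); f=get_grip_force()
        if f<lo: break
    hold(1.2); print("eased",round(o,5),round(f,2))
def blade(s):
    lab=cv2.cvtColor(cv2.GaussianBlur(s["im"],(5,5),0),cv2.COLOR_RGB2LAB).astype(int)
    m=(lab[:,:,2]<130); m[:,:250]=0;m[:,395:]=0;m[300:]=0
    return [(int(v),int(m[v].sum())) for v in np.nonzero(m.sum(1)>15)[0][::5]]
E
python3 - <<'E'
from h import *
g=json.load(open("g.json")); a=g["yaw"]; e=np.array([np.cos(a),np.sin(a),0])
p=np.array(get_position()); print(p,(p[:2]-g["O"])@e[:2],get_finger_gap())
move_linear(p-.13*e,.05); q=np.array(get_position()); move_linear([*q[:2],.31],.08)
ease2(); grip(0.); hold(.2); print(get_finger_gap(),get_grip_force(),get_time()); s=shot("wrist","w8")
E
```

```text
[0.51131114 0.27820268 0.2165824 ] -0.1201361306082612 0.02082403235908481
eased 0.02396 3.32
0.02086848315143927 58.755794945172966 59.0417
```

View pics/w8.png

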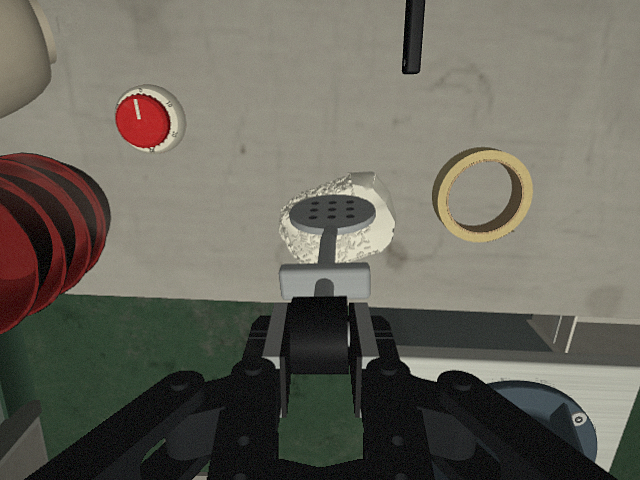

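Now it hangs down: disc at (332,213), lug centre at u≈325, a slight roll. Insert slowly, shifted about 2 mm to centre the neck.

```bash
cat >> h.py <<'E'
def insert(y,sy=0.,dz=.009,sx=0.):
    g=json.load(open("g.json")); O=np.array(g["O"]); a=g["yaw"]; y=y+sy
    W=lambda x,z:[*(O+(x+sx)*np.array([np.cos(a),np.sin(a)])+y*np.array([-np.sin(a),np.cos(a)])),z]
    z=.215-dz
    move_linear(W(-.12,.31),.06); move_linear(W(-.12,z+.014),.05); hold(.5); shot("wrist","last")
    for x in np.arange(-.10,.001,.02):
        r=move_linear(W(x,z+.014),.03,stop_force=12); f=np.round(get_ft_force(),1); print(x.round(2),r,f)
        if r: return False
    print("down",move_linear(W(0,z-.003),.015,stop_force=5),np.array(get_position())[2]-z,np.round(get_ft_force(),1)); return True
E
python3 - <<'E'
from h import *
print(insert(.09,.002),get_time()); shot("wrist","w9"); shot("scene","s3")
E
```

```text
-0.1 False [ 1.2 -0.5 -1.7]
-0.08 False [ 0.3  0.1 -2.2]
-0.06 False [ 0.3 -0.2 -1.6]
-0.04 False [-0.3  0.1 -1.4]
-0.02 False [ 0.7 -0.2 -1.4]
0.0 False [ 0.1  0.2 -2.1]
down True 0.004063171892880302 [ 0.9 -0.1  4.8]
True 69.525
```

View pics/w9.png

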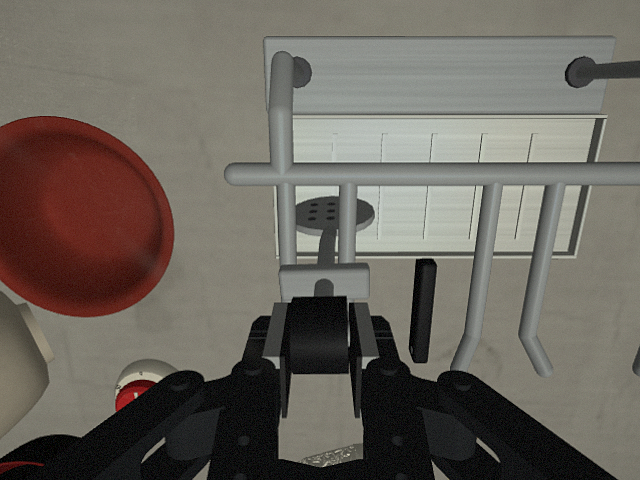

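Skimmer rests with the lug (325,280) across both rods and the neck between them, tray still home. Release, then take the turner and ease in front of the rack.

```bash
cat >> h.py <<'E'
def fetch(B,adeg,y):
    a=np.radians(adeg); R=down(a)
    grip(.045); move_ptp([*B,.12],R); print("touch",move_linear([*B,.0045],.1,stop_force=15),np.round(get_position(),4))
    grip(0.); print("gap",get_finger_gap(),get_grip_force())
    move_linear([*B,.31],.2)
    g=json.load(open("g.json")); O=np.array(g["O"]); b=g["yaw"]
    T=[*(O-.22*np.array([np.cos(b),np.sin(b)])+y*np.array([-np.sin(b),np.cos(b)])),.31]
    try: move_linear(T,.15,orientation=down(b))
    except Exception as e: print(e); move_ptp(T,down(b))
    hold(.3); ease2(); grip(0.); hold(.3); print("gap",get_finger_gap(),get_grip_force(),get_time(),"q",np.round(get_qpos(),2))
E
python3 - <<'E'
from h import *
release(); p=np.array(get_position()); print(get_finger_gap())
move_linear([p[0]-.02,p[1],.36],.15)
shot("wrist","w10")
fetch([.5195,-.3068],-92,0.)
shot("wrist","w11"); s=load("w10"); s2=load("w11")
cv2.imwrite("pics/c1.png",np.hstack([cv2.resize(s["im"],(400,300)),cv2.resize(s2["im"],(400,300))])[:,:,::-1])
E
```

```text
0.05013386985383644
touch False [ 0.5199 -0.307   0.0051]
gap 0.021060306898449642 58.461899757385254
eased 0.0238 3.7
gap 0.021036492913238194 58.74141275882721 86.0333 q [ 0.32  0.1   1.78 -0.    1.27  1.83]
```

View pics/c1.png

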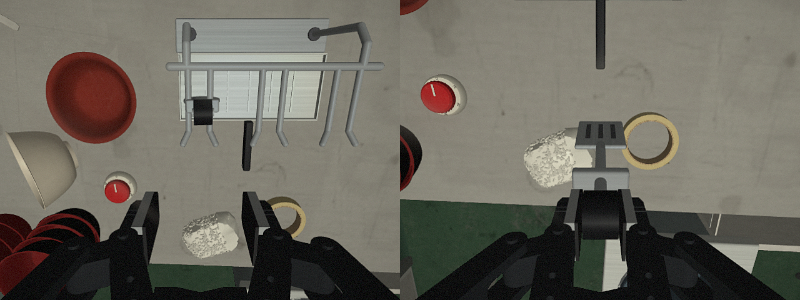

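Left half: the skimmer hangs in fork 1 and the tray is home. Right half: the turner hangs straight down, centred (blade about (600,135)). Insert it, then fetch the masher.

Run:
```python
from h import *
ok=insert(0.,0.); shot("wrist","w12"); print(ok,get_time())
if ok:
    release(); p=np.array(get_position()); move_linear([p[0]-.02,p[1],.36],.15); shot("wrist","w13")
    fetch([.3959,-.2806],-89,-.09); shot("wrist","w14")
    cv2.imwrite("pics/c2.png",np.hstack([cv2.resize(load(n)["im"],(400,300)) for n in("w13","w14")])[:,:,::-1])
```

```text
-0.1 False [-0.2  0.2 -1.6]
-0.08 False [ 0.1  0.3 -1.8]
-0.06 False [-0.3 -0.2 -1.5]
-0.04 False [-0.5 -0.3 -1.8]
-0.02 False [-0.5 -0.9 -0.9]
0.0 False [-1.2  0.3 -2.5]
down True 0.0014087769452914845 [ 0.3 -0.7  4. ]
True 96.1667
touch False [ 0.3962 -0.2808  0.005 ]
gap 0.021177107527127845 58.38517606258392
eased 0.0238 3.72
gap 0.020931834667563976 58.7329763174057 111.5167 q [0.11 0.05 1.83 0.   1.27 1.63]
```

View pics/c2.png

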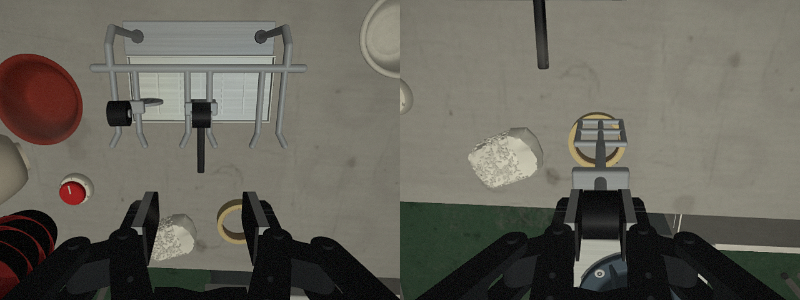

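On the left, the skimmer (barrel (118,113), disc (150,101)) looks offset, but this matches the parallax of a vertical tool seen from above fork 2. The turner hangs in fork 2 and the tray is home. On the right, the masher hangs straight and centred. Insert it in fork 3.

Run:
```python
from h import *
ok=insert(-.09,0.); print(ok,get_time())
if ok:
    release(); p=np.array(get_position()); move_linear([p[0]-.02,p[1],.36],.15)
    move_ptp([.60,.20,.36],down(json.load(open("g.json"))["yaw"])); hold(.3); s=shot("wrist","w15")
    b=load("w2")["im"]; move_ptp([.30,-.35,.35],down(0)); sc=shot("scene","s4"); tp=shot("top","t4"); print(get_time())
    a=cv2.resize(s["im"],(400,300)); c=cv2.resize(sc["im"][170:320,240:440],(400,300)); t=cv2.resize(tp["im"][130:340,140:420],(400,300)); t0=cv2.resize(b,(400,300))
    cv2.imwrite("pics/c3.png",np.vstack([np.hstack([a,t0]),np.hstack([c,t])])[:,:,::-1])
```

```text
-0.1 False [ 0.1  0.7 -1.7]
-0.08 False [-0.2  0.1 -1.6]
-0.06 False [ 0.4  0.5 -1.5]
-0.04 False [ 0.2  0.1 -1. ]
-0.02 False [-0.9  1.5 -2.3]
0.0 False [ 0.1  0.1 -1.6]
down True 0.0013030253052344343 [ 0.  -0.3  5.1]
True 121.6
126.8333
```

View pics/c3.png

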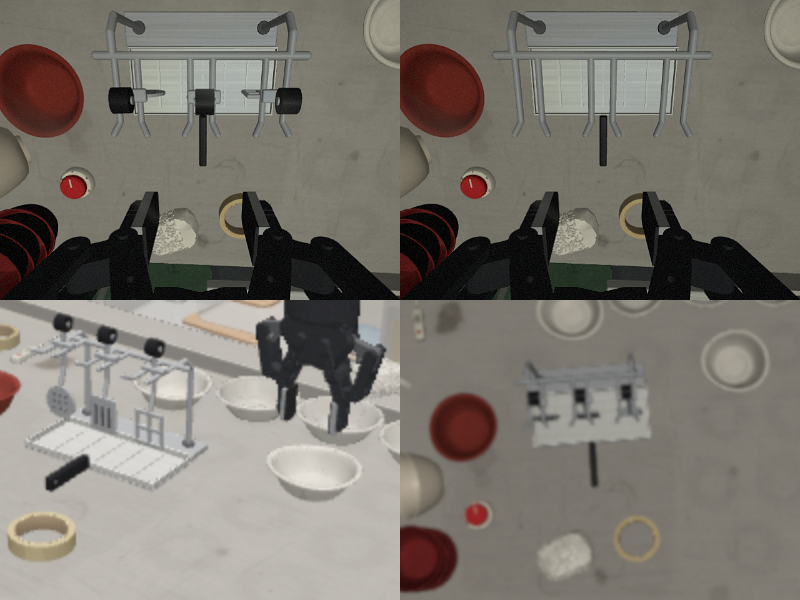

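All three tools hang vertically over the tray. The tray handle is at (203,165), the same spot as in the earlier view, and the bystanders haven't moved. Handing in.

```bash
python3 -c "
from rig import *
print(close_job())"
```

```text
the job is handed in; nothing more can be done
None
```

The job is handed in at about 127 s on the robot clock: the tray is home under the rack, skimmer, turner and masher hang in forks 1, 2 and 3, and the last pictures show the bystanders unmoved; the skimmer's blade swung in under the fork rods on its first try and had to be backed out, and the judge's verdict was not shown.

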